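# Lock the vial rack into its dock through the guard window

## Task

Push the small rack of capped vials along its channel until it is fully home against the end stop, then reach down through the window of the guard box beside it and press the lever all the way down, so that the bolt locks the rack in. Only push and press with the fingers: do not lift or tip the rack, do not touch the guard box at all, and leave the bottle, the beaker and the pot standing where they are.

Things in the scene. Friction and masses are not known exactly. Their poses are not given: they have to be found in the camera images.
- dock: Fixed grey base plate, 6 mm thick, x -215 to 85, y -57 to 223 mm in its frame, with a channel for the rack. Origin: on the work surface, on the channel's centre line, below the rack's centre when the rack is home. x: along the channel, the way the rack is pushed (away from robot); y: left, to the guard box; z up. Carries guard, lever and bolt.
- end_stop (a point): Centre of the face, towards the robot, of the end stop: an aluminium bar across the channel, its face at x = 50, its top at z = 40 mm of the dock frame. Axes as the dock's. The channel's two low aluminium side rails are 85 mm apart inside, their tops at z = 20 mm, from x = -210 to 70 mm.
- rack_center (a point): Centre (z = 26 mm) of the loose white vial rack in the channel: 100 mm along it, 80 across, 40 high, on the 6 mm plate; 0.2 to 0.4 kg, slides at 2 to 5 N. Brass-capped vials fixed in it end at z = 59 mm. Push its flat end face nearer the robot, 50 mm behind this point. Home when this point is at x = 0 of the dock frame; starts 50 to 100 mm short of that.
- window (a point): Centre of the window in the top plate of the white guard box, on the upper surface (z = 80 mm). Window: 86 mm along dock x, 104 mm along dock y; plate 6 mm thick. Box with closed walls, x -115 to 75, y 66 to 214 mm of the dock frame; this point at (-30, 140, 80). Axes as the dock's. Must not be touched.
- lever_pad (a point): Centre of the upper face of the lever's black pad, 34 mm (dock x) by 44 mm (dock y), under the middle of the window. Up, at z = 62 mm, 18 mm below the guard's upper surface; fully pressed at about z = 39 mm, 23 mm lower and 41 mm below the guard's upper surface.
- lock_lever (a joint): Lever angle in rad: 0 up (start), 0.32 fully pressed, at its rigid stop. Hinged 72 mm beyond the pad (dock +x), under the guard plate. Pressing the pad straight down turns it; it takes about 4 to 5 N at the pad, has no spring and stays where it is left.
- lock_bolt (a joint): Travel in m of the 10 mm round steel bolt along dock -y, at x = -60, z = 33 mm of the dock frame, driven by the lever: 0 withdrawn (tip at y = 47 mm), 0.027 with the lever fully down, then standing 5 mm behind the home rack's near end. If the rack is not home the bolt runs into its side and the lever jams.
- media_bottle_mid (a point): Half-way up a standing capped glass bottle, 56 mm diameter, 95 mm tall, loose; leave it.
- beaker_mid (a point): Half-way up a standing clear beaker, 64 mm diameter, 75 mm tall, loose; leave it.
- sample_pot_mid (a point): Half-way up a standing white pot with a cap, 48 mm diameter, 60 mm tall, loose; leave it.
There are look-alikes about, which are no part of the job. Leave any purple look-alike of the part that bears rack_center alone.

How it is judged (in metres and radians):
On the way, in this order (a step that is already met when the one before it is completed fails the run):
1. the rack is fully home against the end stop, the lever still up (x of rack_center in the frame of dock above -0.004 m and value of joint lock_lever below 0.1 rad), for 0.2 s.
2. the lever is pressed all the way down (value of joint lock_lever above 0.29 rad and value of joint lock_bolt above 0.023 m), for 0.2 s.
At the end, for the whole second after the job is handed in: The rack stands flat in its channel within 5 mm of its home position, the lever is down (at least 0.29 of its 0.32 rad) and the bolt is out at least 23 mm behind the rack; all at rest (all of step 2 and x of rack_center in the frame of dock between -0.005 and 0.005 m and height (world z) of rack_center below 0.03 m and angle between rack_center's own z axis and vertical below 0.05 rad and linear speed of rack below 0.02 m/s); the robot touches nothing.
It fails at once if the guard box is touched (contact force between guard and anything else above 0.5 N).
It fails at once if the rack is lifted or tipped (height (world z) of rack_center above 0.036 m or angle between rack_center's own z axis and vertical above 0.2 rad).
It fails at once if the bottle, the beaker or the pot is moved by more than 20 mm (distance of any of media_bottle_mid, beaker_mid, sample_pot_mid from where it was at the start of the episode above 0.02 m).
It also fails if it takes over 42 s, if anything falls off the work surface, if the arm or the gripper's body presses on something with over 40 N, if the wrist force passes 120 N, or if a joint passes its speed limit or range.

## Robot

A 6-joint arm with a two-finger parallel gripper is mounted at the origin on the work surface. World frame = base frame: x ahead of the robot, y to its left, z up, the work surface at z = 0. Lengths are in mm, angles in rad, forces in N, time in s.
With the tool pointing down it reaches from about 400 to 825 mm from the base axis. Payload 7 kg.
Tool frame: the origin (TCP) lies at the very end of the fingers, on their centre line; the grasp point (between the pads) lies 19 mm behind it; z points along the fingers, y is the direction in which the jaws open and shut (so a half turn about z gives the same grasp; the last joint's range is limited). The gripper opens to 88 mm and grips with 3 to 60 N. Pads are 19 mm wide; open, the fingers measure 130 mm over their backs; the gripper's body (78 mm by 193 mm) begins 47 mm behind the grasp point.
Start: joints at [1.573, 0.359, 0.012, 0, -1.224, -0.288], TCP at [190.309, 647.594, 226.561] pointing down, gripper open.
Joint ranges: [-3.07, 3.07], [-1.43, 2.12], [-1.02, 1.25], [-3.03, 1.67], [-3.05, -0], [-3.03, 3.03]. Speed limits (rad/s): [2.39, 2.39, 3.01, 3.14, 3.14, 3.14].

## Interface

Orientations are given as a unit quaternion [x, y, z, w].
In Python, from plant import bot gives the robot as it stands. Calls block until the motion is done:
- bot.move_ptp(position, orientation): joint-space move of the TCP to a pose.
- bot.line_to(position, velocity=150, ori=None): straight line of the TCP; ori=None keeps the orientation; velocity is the mean speed in mm/s.
- bot.move_joints(angles): joint-space move.
- bot.move_gripper(opening, force=None): finger opening in mm; force is the grip in N (None keeps the last); returns when the fingers have stopped.
- bot.pause(seconds).
- bot.solve_ik(position, orientation): joint angles nearest the present ones, or None.
- bot.read_state(): the state.
- bot.camera(name): name is "side" or "top" or "wrist"; returns the picture (400x640x3 uint8, red, green, blue); there is no depth.
- bot.get_calibration(name): a dict with "fx", "fy", "cx", "cy" (pixels), "view" (4x4, takes a point from world to camera coordinates); the wrist camera has in their place "T_tool_cam" (4x4, takes a point from camera to tool coordinates, whose origin is the TCP and whose axes are the flange's). Camera axes: x right, y up, looking along -z (the intrinsics and any distortion apply to the point x, -y, -z); pixel columns grow to the right and rows downward; lengths in mm; the calibration is good to about 2 mm. A picture is of the moment at which its call begins: read the wrist's pose just before it. get_calibration takes no time and is no camera call.
A pose or a line that the arm cannot do raises bot.Unreachable and nothing moves.
- bot.close_job(): hands the job in, once; it reports no verdict.
The state is a dict: "t": time; "joint_pos": joint angles; "qvel": joint speeds; "tau": joint torques, N m; "tcp_pos": TCP position; "eef_rot": TCP orientation; "contact_force": force on the tool from outside, world axes, zero at the start; "moment": the same for the moment, N m; "width": finger opening in mm.
Only numpy, scipy, OpenCV 4.12 (cv2) and the standard library are available. Lean on these libraries where they do the work, as an engineer would, in place of code of your own. Each camera call takes 0.05 s, during which the arm holds its last target.

## Working session

There is one attempt and no reset: what is moved stays moved. The work goes in short steps, each a Python script; the robot and the scene stay as the last script left them, time stands still between calls to the robot, and variables do not carry over. Pictures are saved under pics/ and viewed, and the job is handed in when it is done.

```bash
mkdir -p pics; ls; python3 - <<'E'
from plant import bot
import cv2
s=bot.read_state();print(s)
for n in("side","top","wrist"):
    c=bot.get_calibration(n);print(n,c)
    cv2.imwrite(f"pics/{n}0.png",bot.camera(n)[:,:,::-1])
E
```

```text
pics
{'t': 0.0, 'joint_pos': array([ 1.57309638e+00,  3.59402088e-01,  1.10695196e-02, -3.72622214e-04,
       -1.22408711e+00, -2.88099479e-01]), 'qvel': array([ 1.10537968e-03, -7.85521124e-05, -3.68493391e-04,  1.54563023e-04,
       -2.91337224e-04, -1.00711009e-03]), 'tau': array([ 8.34954608e-05, -5.82722247e+01,  2.93058103e+01,  6.99725792e+00,
        6.95596682e-03, -1.44915562e-04]), 'tcp_pos': array([190.17952942, 647.15020021, 225.61343964]), 'eef_rot': array([ 9.89797819e-01, -1.42476623e-01, -5.58884831e-05,  8.28481322e-04]), 'contact_force': array([-0.08897467,  1.11960911,  0.11805783]), 'moment': array([0.02906323, 0.00212003, 0.00604078]), 'width': 87.51899798212155}
side {'fx': 517.6220433653006, 'fy': 517.6220433653006, 'cx': 321.76847492608204, 'cy': 202.02563408767594, 'view': array([[ 9.61145837e-01, -2.75463504e-01, -1.78475990e-02,
        -5.75813655e+02],
       [ 2.06903391e-01,  6.76108871e-01,  7.07154708e-01,
        -1.59899379e+02],
       [-1.82728394e-01, -6.83371533e-01,  7.06833561e-01,
        -1.49757862e+03],
       [ 0.00000000e+00,  0.00000
[... 275 characters left out ...]
e-01,  2.42278948e-02,  1.49123429e-01,
        -5.74683545e+02],
       [-1.49625663e-01,  2.04308407e-02,  9.88531609e-01,
        -1.03587481e+03],
       [ 0.00000000e+00,  0.00000000e+00,  0.00000000e+00,
         1.00000000e+00]])}
wrist {'fx': 355.774478386613, 'fy': 355.774478386613, 'cx': 314.93941209798663, 'cy': 195.67026176866077, 'T_tool_cam': array([[-4.15475702e-04,  9.53069586e-01,  3.02751041e-01,
         8.41583504e+01],
       [ 9.99999548e-01,  1.36942700e-04,  9.41234063e-04,
         5.59994016e-01],
       [ 8.55602013e-04,  3.02751295e-01, -9.53069211e-01,
        -1.58681356e+02],
       [ 0.00000000e+00,  0.00000000e+00,  0.00000000e+00,
         1.00000000e+00]])}
```

View pics/top0.png

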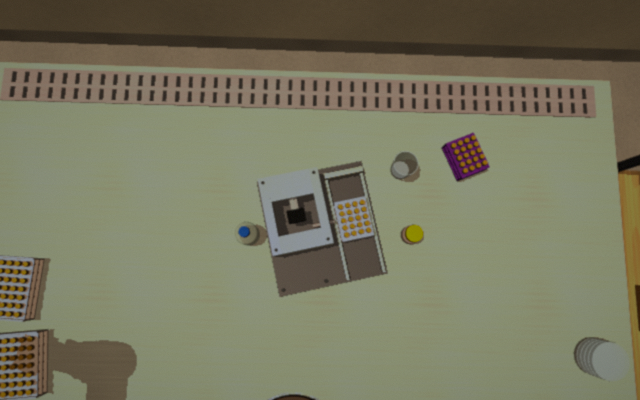

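View pics/side0.png

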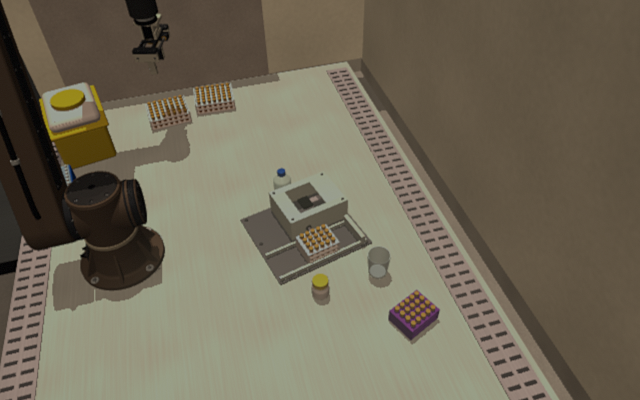

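View pics/wrist0.png

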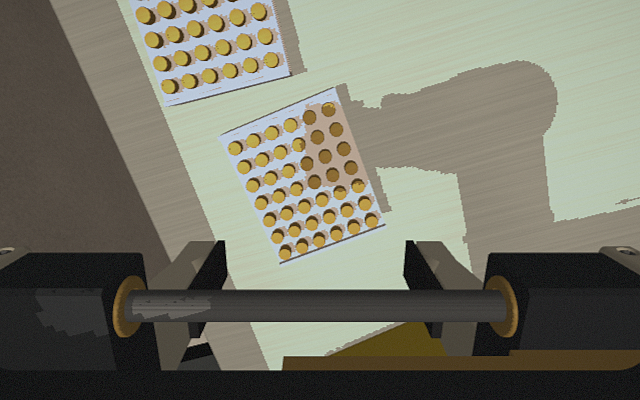

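The top view shows the dock around pixel (325,230), with the guard at (295,213), the rack at (354,219), the bottle at (247,233), the beaker at (405,167) and the pot at (413,234). The purple look-alike is at (466,156). I'll enlarge the dock next.

```bash
python3 - <<'E'
import cv2
a=cv2.imread("pics/top0.png")[150:310,225:435];cv2.imwrite("pics/topc.png",cv2.resize(a,None,fx=3.75,fy=3.75,interpolation=cv2.INTER_CUBIC))
a=cv2.imread("pics/side0.png")[160:310,235:435];cv2.imwrite("pics/sidec.png",cv2.resize(a,None,fx=4,fy=4,interpolation=cv2.INTER_CUBIC))
E
```

```text
(no output)
```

View pics/topc.png

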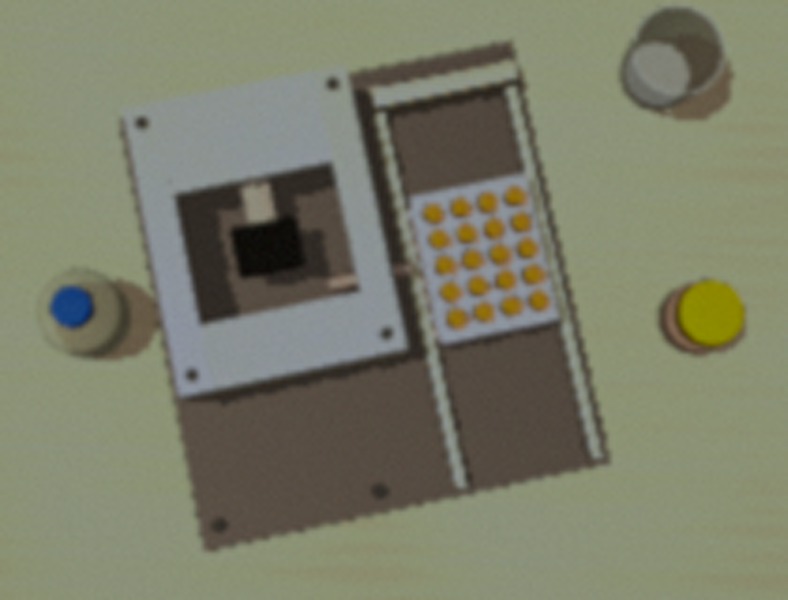

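View pics/sidec.png

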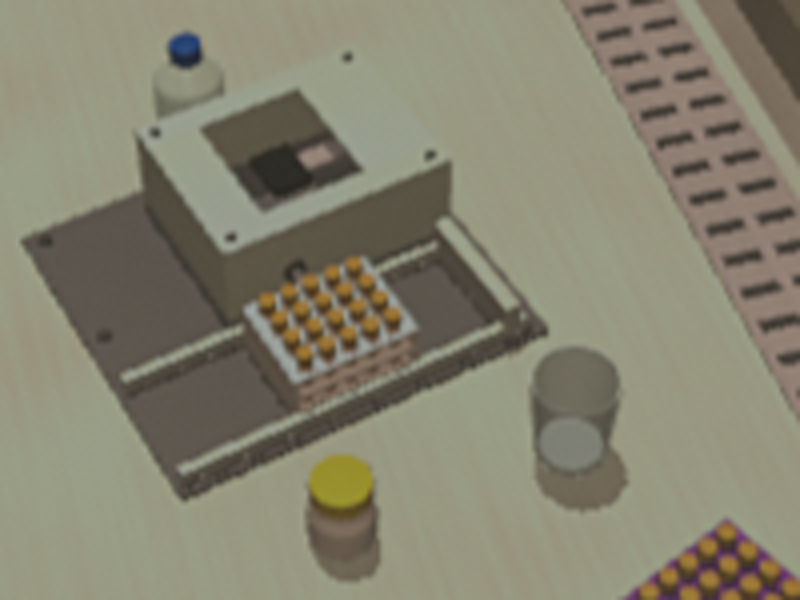

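```bash
cat > fit.py <<'E'
import numpy as np
from plant import bot
from scipy.optimize import least_squares
C={n:bot.get_calibration(n) for n in("top","side")}
def proj(n,P):
    c=C[n];P=np.atleast_2d(P);q=P@c["view"][:3,:3].T+c["view"][:3,3]
    return np.c_[c["cx"]+c["fx"]*q[:,0]/-q[:,2], c["cy"]-c["fy"]*q[:,1]/-q[:,2]]
def px(n,u):
    u=np.array(u,float)
    return (u+.5)/3.75-.5+[225,150] if n=="top" else (u+.5)/4-.5+[235,160]
def D(p,L):
    L=np.atleast_2d(np.array(L,float));c,s=np.cos(p[2]),np.sin(p[2])
    return np.c_[p[0]+c*L[:,0]-s*L[:,1],p[1]+s*L[:,0]+c*L[:,1],L[:,2]]
E
python3 - <<'E'
from fit import *
np.set_printoptions(suppress=True,precision=2)
L=[("top",[[-115,214,80],[-115,66,80],[75,214,80],[75,66,80],[-73,192,80],[-73,88,80],[13,192,80],[13,88,80],[-215,223,6],[-215,-57,6],[85,-57,6]],
[(183,396),(407,349),(124,115),(347,70),(200,323),(358,291),(177,194),(333,164),(207,549),(607,462),(512,41)]),
("side",[[-215,223,6],[-215,-57,6],[85,-57,6],[-115,214,80],[-115,66,80],[75,66,80],[-73,192,80],[-73,88,80],[13,88,80],[13,192,80]],
[(23,241),(184,498),(547,330),(138,133),(228,248),(451,162),(202,128),(266,210),(362,170),(298,91)])]
def f(p,sel=("top","side")): return np.concatenate([(proj(n,D(p,a))-px(n,u)).ravel() for n,a,u in L if n in sel])
for sel in (("top",),("side",),("top","side")):
    r=least_squares(f,[600,0,0.],args=(sel,),x_scale=[1,1,.01]);print(sel,r.x,np.sqrt(np.mean(r.fun**2)));
print(r.fun.reshape(-1,2))
p=r.x
g=lambda t:(proj("top",D(p,np.array([[-50,40,46],[-50,-40,46],[50,40,46],[0,0,59]])+[t[0],t[1],0]))-px("top",[(440,345),(560,319),(410,196),(486,257)])).ravel()
q=least_squares(g,[-70,0]);print("rack",q.x,q.fun)
print("pad err", proj("top",D(p,[-30,140,62]))-px("top",(268,247)),proj("side",D(p,[-30,140,62]))-px("side",(283,168)))
print("window,world",D(p,[-30,140,80]),"rackface",D(p,[q.x[0]-50,0,26]))
# neighbours on table via top (mid heights)
from scipy.optimize import fsolve
for n,u,h in(("bottle",(72,306),95),("beaker",(680,45),75),("pot",(711,313),60)):
    w=fsolve(lambda w:(proj("top",[[w[0],w[1],h]])-px("top",u)).ravel(),[600,0]);print(n,w)
E
```

```text
('top',) [ 608.83 -124.85    0.23] 0.7147761250962583
('side',) [ 612.27 -122.39    0.23] 0.7126483288744379
('top', 'side') [ 610.13 -124.26    0.23] 0.845358185419855
[[-1.05  0.16]
 [ 0.25 -0.4 ]
 [-0.58 -1.9 ]
 [-0.44 -2.07]
 [ 0.06  0.33]
 [ 0.59 -0.19]
 [-0.83 -0.15]
 [-0.22 -0.9 ]
 [-0.72  0.49]
 [ 1.07 -0.16]
 [-0.09 -0.56]
 [-0.79 -0.16]
 [-0.91  0.38]
 [ 0.6   0.21]
 [-0.92 -0.25]
 [-1.25  2.21]
 [ 0.19 -0.11]
 [-1.21  0.48]
 [-1.24  1.48]
 [ 0.59  0.84]
 [-0.14 -0.09]]
rack [-65.97   1.63] [ 0.41 -0.12 -0.09  0.06 -0.31  0.41 -0.02 -0.34]
pad err [[-0.11 -0.45]] [[-0.56  0.11]]
window,world [[548.63   5.04  80.  ]] rackface [[ 497.29 -151.02   26.  ]]
bottle [503.21 125.08]
beaker [ 686.66 -263.32]
pot [ 511.28 -285.4 ]
```

Both cameras agree to about 3 mm, and the rack is about 66 mm short of home, inside the 50–100 mm given. The pad also reprojects where it should. I'll push with the fingers closed and the jaw axis along the channel, which keeps the wide gripper body clear of the guard.

```bash
cat >> fit.py <<'E'
from scipy.spatial.transform import Rotation as Ro
P=np.array([610.1,-124.3,0.23])
def W(x,y,z): return D(P,[x,y,z])[0]
def ori(a):  # tool x axis direction at dock angle a, tool z down
    t=P[2]+a;tx=np.array([np.cos(t),np.sin(t),0]);tz=np.array([0,0,-1.])
    return Ro.from_matrix(np.c_[tx,np.cross(tz,tx),tz]).as_quat()
def toD(w): 
    d=np.array(w[:2])-P[:2];c,s=np.cos(P[2]),np.sin(P[2])
    return np.array([c*d[0]+s*d[1],-s*d[0]+c*d[1],w[2]])
E
python3 - <<'E'
from fit import *
np.set_printoptions(suppress=True,precision=3)
for a in(-np.pi/2,np.pi/2): 
    for x,y,z in((-165,0,200),(-165,0,22),(-70,0,22)): print('push',a,bot.solve_ik(W(x,y,z),ori(a)))
for a in(0,np.pi): print('press',a,bot.solve_ik(W(-30,135,200),ori(a)),bot.solve_ik(W(-30,135,40),ori(a)))
E
```

```text
push -1.5707963267948966 [ 0.067  0.05  -0.448  0.    -1.072  0.163]
push -1.5707963267948966 [ 0.067  0.282 -0.667  0.    -0.622  0.163]
push -1.5707963267948966 [ 0.096  0.389 -0.484  0.    -0.697  0.134]
push 1.5707963267948966 [ 0.067  0.05  -0.448  0.    -1.072 -2.979]
push 1.5707963267948966 [ 0.067  0.282 -0.667  0.    -0.622 -2.979]
push 1.5707963267948966 [ 0.096  0.389 -0.484  0.    -0.697 -3.008]
press 0 [ 0.357  0.174 -0.304  0.    -1.093  1.444] [ 0.357  0.351 -0.491  0.    -0.729  1.444]
press 3.141592653589793 [ 0.357  0.174 -0.304  0.    -1.093 -1.697] [ 0.357  0.351 -0.491  0.    -0.729 -1.697]
```

```bash
python3 - <<'E'
from fit import *
import cv2
np.set_printoptions(suppress=True,precision=2)
bot.move_gripper(0)
bot.move_ptp(W(-165,0,200),ori(-np.pi/2))
s=bot.read_state();print(s["t"],s["tcp_pos"],toD(s["tcp_pos"]),s["eef_rot"],s["width"],s["contact_force"])
cv2.imwrite("pics/w1.png",bot.camera("wrist")[:,:,::-1])
cv2.imwrite("pics/s1.png",cv2.resize(bot.camera("side")[120:320,200:460],None,fx=3,fy=3,interpolation=cv2.INTER_CUBIC)[:,:,::-1])
E
```

```text
4.5583 [ 449.81 -161.45  199.98] [-164.54    0.37  199.98] [ 0.78 -0.62  0.   -0.  ] 0.5184191414699595 [ 0.51  0.59 -0.69]
```

View pics/w1.png

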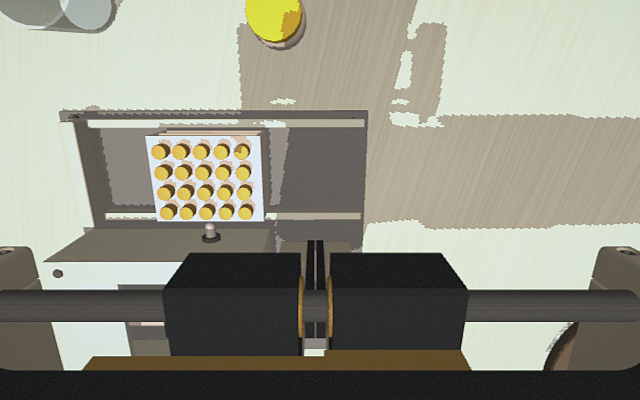

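View pics/s1.png

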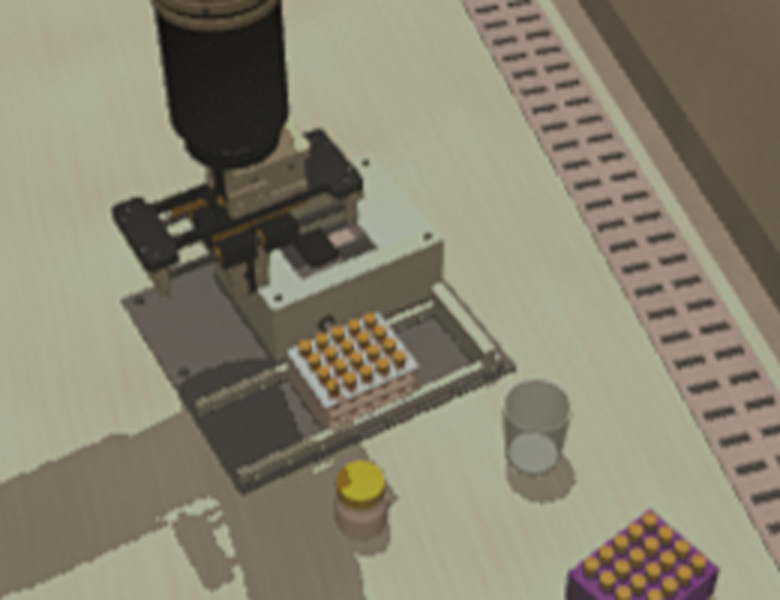

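The wrist view shows the pot at (275,15), the rack at (205,175), the dock's right corners at (368,111) and (60,111), and the bolt tip at (210,228). I'll check the dock fit against this view.

```bash
cat >> fit.py <<'E'
cw=bot.get_calibration("wrist")
def projw(tcp,q,Pw):
    T=np.eye(4);T[:3,:3]=Ro.from_quat(q).as_matrix();T[:3,3]=tcp
    M=np.linalg.inv(T@cw["T_tool_cam"]);c=np.atleast_2d(Pw)@M[:3,:3].T+M[:3,3]
    return np.c_[cw["cx"]+cw["fx"]*c[:,0]/-c[:,2],cw["cy"]-cw["fy"]*c[:,1]/-c[:,2]]
E
python3 - <<'E'
from fit import *
np.set_printoptions(suppress=True,precision=1)
s=bot.read_state()
L=np.array([[-215,-57,6],[85,-57,6],[-50-66,-40,46],[-50-66,40,46],[-66+50,40,46],[-60,47,33],[50,42,40],[50,-42,40],[-210,42.5,20]])
print(projw(s["tcp_pos"],s["eef_rot"],D(P,L)))
E
python3 -c "
import cv2
a=cv2.imread('pics/w1.png')[95:285,40:380];cv2.imwrite('pics/w1c.png',cv2.resize(a,None,fx=2.3,fy=2.3,interpolation=cv2.INTER_CUBIC))"
```

```text
[[368.6 111. ]
 [ 58.4 110.9]
 [261.  134.4]
 [264.9 219.7]
 [158.8 219.7]
 [210.  221.5]
 [ 93.  219.3]
 [ 75.1 131.1]
 [361.1 212.7]]
```

View pics/w1c.png

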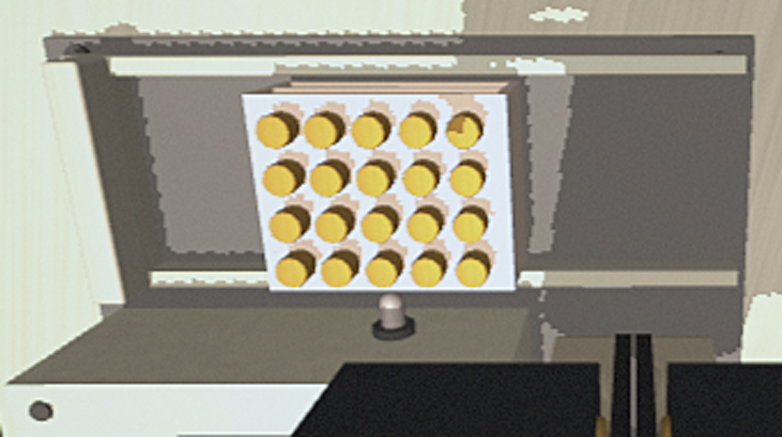

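The fit holds within about 1 px (under 1 mm). Now I'll descend behind the rack and push in small steps, watching the force.

```bash
python3 - <<'E'
from fit import *
import cv2
np.set_printoptions(suppress=True,precision=1)
x0=-165
bot.line_to(W(x0,1,22),150)
f0=bot.read_state()["contact_force"];print(f0)
ax=np.array([np.cos(P[2]),np.sin(P[2]),0])
x=x0
bot.line_to(W(-142,1,22),60);x=-142
log=[]
while x<-75:
    x+=3; bot.line_to(W(x,1,22),45)
    s=bot.read_state();f=-(s["contact_force"]-f0)@ax
    log.append((x,round(toD(s["tcp_pos"])[0],1),round(f,1)))
    if f>9: break
print(log,s["t"])
cv2.imwrite("pics/t2.png",cv2.resize(bot.camera("top")[150:310,225:435],None,fx=3.75,fy=3.75,interpolation=cv2.INTER_CUBIC)[:,:,::-1])
cv2.imwrite("pics/w2.png",bot.camera("wrist")[:,:,::-1])
E
```

```text
[ 0.4 -0.2 -0.2]
[(-139, np.float64(-139.0), np.float64(-0.2)), (-136, np.float64(-135.8), np.float64(0.6)), (-133, np.float64(-132.9), np.float64(0.5)), (-130, np.float64(-131.0), np.float64(5.9)), (-127, np.float64(-127.9), np.float64(5.8)), (-124, np.float64(-124.3), np.float64(3.9)), (-121, np.float64(-120.7), np.float64(3.3)), (-118, np.float64(-117.5), np.float64(2.3)), (-115, np.float64(-114.4), np.float64(1.1)), (-112, np.float64(-111.4), np.float64(1.7)), (-109, np.float64(-108.6), np.float64(1.1)), (-106, np.float64(-105.6), np.float64(1.8)), (-103, np.float64(-102.6), np.float64(1.8)), (-100, np.float64(-99.6), np.float64(1.7)), (-97, np.float64(-96.6), np.float64(1.8)), (-94, np.float64(-93.6), np.float64(0.8)), (-91, np.float64(-90.6), np.float64(1.4)), (-88, np.float64(-87.6), np.float64(1.1)), (-85, np.float64(-84.5), np.float64(2.2)), (-82, np.float64(-81.6), np.float64(2.2)), (-79, np.float64(-78.6), np.float64(1.0)), (-76, np.float64(-75.6), np.float64(1.9)), (-73, np.float64(-72.6), np.float64(2.0))] 12.275
```

View pics/w2.png

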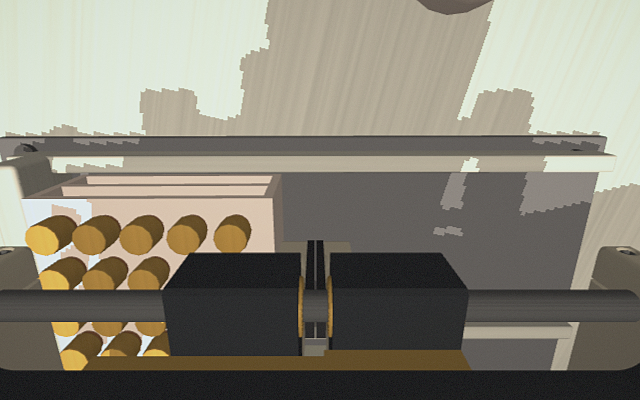

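The fingers push the near face flat and no force shows the rack jamming. Contact came at TCP x ≈ -131, so home should be near -65. I'll continue to the stop.

```bash
python3 - <<'E'
from fit import *
import cv2
np.set_printoptions(suppress=True,precision=1)
ax=np.array([np.cos(P[2]),np.sin(P[2]),0]);f0=np.array([.4,-.2,-.2])
x=-73;log=[]
while x<-50:
    x+=1.5; bot.line_to(W(x,1,22),30)
    s=bot.read_state();f=-(s["contact_force"]-f0)@ax
    log.append((x,round(float(toD(s["tcp_pos"])[0]),1),round(float(f),1)))
    if f>22: break
bot.pause(.3)
s=bot.read_state();print(log,s["t"],s["contact_force"],toD(s["tcp_pos"]))
bot.line_to(W(-100,1,22),100)
bot.line_to(W(-110,1,150),200)
cv2.imwrite("pics/t3.png",cv2.resize(bot.camera("top")[150:310,225:435],None,fx=3.75,fy=3.75,interpolation=cv2.INTER_CUBIC)[:,:,::-1])
s=bot.read_state();print(list(s["tcp_pos"]),list(s["eef_rot"]),s["t"])
cv2.imwrite("pics/w3.png",bot.camera("wrist")[:,:,::-1])
L=np.array([[50,42,40],[50,-42,40],[-50,-40,46],[-50,40,46],[50,-40,46],[50,40,46],[-60,47,33]])
print(projw(s["tcp_pos"],s["eef_rot"],D(P,L)))
E
```

```text
[(-71.5, -71.5, 2.3), (-70.0, -70.0, 2.4), (-68.5, -68.3, 1.8), (-67.0, -67.7, 5.6), (-65.5, -67.7, 9.1), (-64.0, -67.6, 13.5), (-62.5, -67.6, 18.0), (-61.0, -67.5, 22.3)] 14.675 [-20.9  -4.1  20. ] [-67.5   1.1  21.8]
[np.float64(502.0760123999595), np.float64(-148.2798302681494), np.float64(148.56236298636395)] [np.float64(0.7835198096037068), np.float64(-0.6213658144361353), np.float64(-0.0009202617059508947), np.float64(0.0006210693053067784)] 16.0583
[[120.8 241.4]
 [102.2 139.1]
 [234.1 142.9]
 [241.  242.2]
 [ 98.  143. ]
 [116.6 242.3]
 [256.4 243.1]]
```

View pics/w3.png

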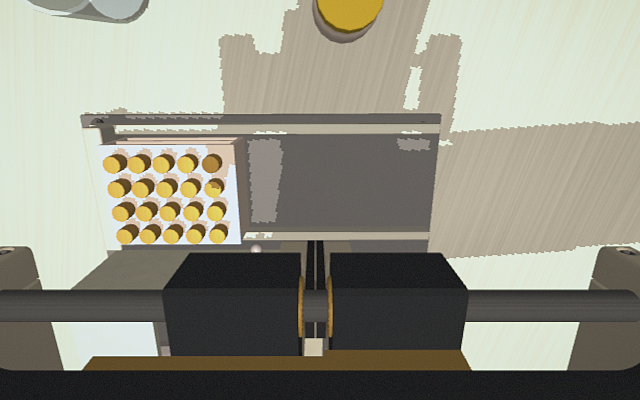

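View pics/t3.png

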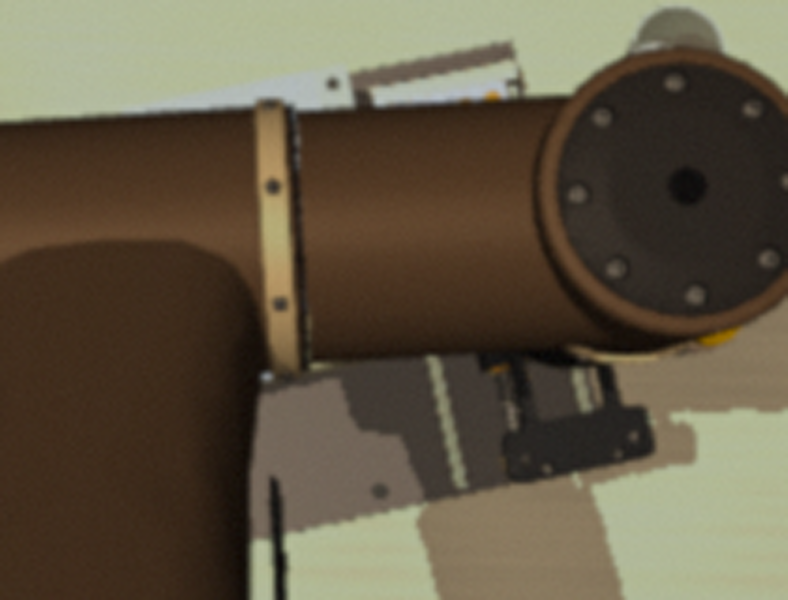

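The rack's near edge lies at (235–241,143–243) in the wrist view, matching the prediction for home, and the force rose stiffly at the stop. Next is the lever: hover above the window with the jaws along dock y and check the view.

```bash
python3 - <<'E'
from fit import *
import cv2
np.set_printoptions(suppress=True,precision=1)
bot.move_ptp(W(-32,137,190),ori(0))
s=bot.read_state();print(s["tcp_pos"],toD(s["tcp_pos"]),s["contact_force"],s["t"])
cv2.imwrite("pics/w4.png",bot.camera("wrist")[:,:,::-1])
L=np.array([[75,66,80],[75,214,80],[13,88,80],[13,192,80],[-73,88,80],[-73,192,80],[-13,118,62],[-13,162,62]])
print(projw(s["tcp_pos"],s["eef_rot"],D(P,L)))
E
```

```text
[547.4   1.5 189.3] [-32.4 136.8 189.3] [-0.6  0.1  0.5] 17.2917
[[418.2  46.4]
 [205.9  46.9]
 [381.7 135.7]
 [243.1 136. ]
 [376.  240.5]
 [249.8 240.7]
 [339.5 164.4]
 [285.9 164.5]]
```

View pics/w4.png

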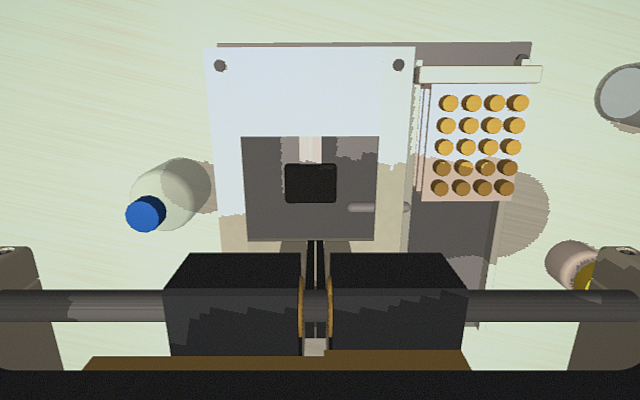

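The window corners (241,136), (378,136), (374,240) and (248,240) match the prediction within about 3 px, and the pad is at (311,183). The rack touches the end stop. Now I'll press.

```bash
python3 - <<'E'
from fit import *
import cv2
np.set_printoptions(suppress=True,precision=1)
bot.line_to(W(-32,138,68),120)
f0=bot.read_state()["contact_force"];print(f0)
z=68;log=[]
while z>32:
    z-=2; bot.line_to(W(-32,138,z),40)
    s=bot.read_state();f=(s["contact_force"]-f0)[2]
    log.append((z,round(float(s["tcp_pos"][2]),1),round(float(f),1)))
    if f>28: break
bot.pause(.3)
s=bot.read_state();print(log,s["t"],s["contact_force"],toD(s["tcp_pos"]))
E
```

```text
[ 0.  -0.2  0.1]
[(66, 66.3, -0.5), (64, 63.9, 0.0), (62, 62.0, 0.1), (60, 59.9, 1.3), (58, 57.8, 2.3), (56, 55.8, 1.8), (54, 53.8, 1.6), (52, 51.8, 2.2), (50, 49.9, 1.7), (48, 47.9, 1.9), (46, 46.0, 1.6), (44, 44.0, 1.7), (42, 42.0, 3.9), (40, 40.8, 10.0), (38, 40.1, 23.4), (36, 39.6, 38.0)] 22.8083 [-10.1   1.4  38.2] [-30.9 137.9  39.6]
```

```bash
python3 - <<'E'
from fit import *
import cv2
np.set_printoptions(suppress=True,precision=1)
bot.line_to(W(-32,138,190),120)
s=bot.read_state();print(s["t"],s["contact_force"])
im=bot.camera("wrist")
cv2.imwrite("pics/w5.png",cv2.resize(im[30:260,190:570],None,fx=2.1,fy=2.1,interpolation=cv2.INTER_CUBIC)[:,:,::-1])
cy=lambda x,z:[x,140,z]
L=np.array([[-60,42,33],[-60,20,38],[-50,40,46],[-50,-40,46],[-15,118,41],[-15,162,41],[50,42,40],[50,-42,40]])
print((projw(s["tcp_pos"],s["eef_rot"],D(P,L))-[190,30])*2.1)
E
```

```text
24.2417 [ 0.3 -0.  -0. ]
[[475.  371.4]
 [528.1 375.2]
 [490.  359.5]
 [678.  359.4]
 [307.6 276.3]
 [202.4 276.4]
 [503.9 113.2]
 [717.9 113.1]]
```

View pics/w5.png

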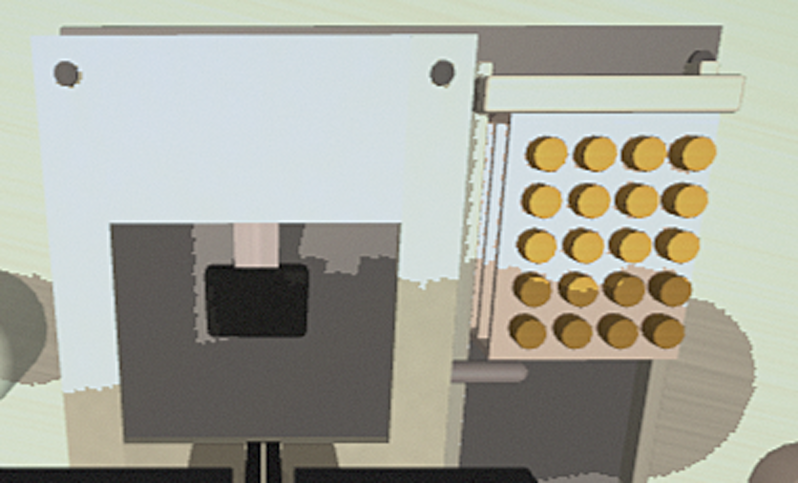

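The bolt stands behind the rack's near end with its tip at (527,372). Full 27 mm travel predicts (528,375). The pad is down, and the rack's near edge at row 359 matches home. Handing in.

```bash
python3 - <<'E'
from plant import bot
import cv2
cv2.imwrite("pics/s6.png",bot.camera("side")[:,:,::-1])
print(bot.close_job(), bot.read_state()["t"])
E
```

```text
the job is handed in; nothing more can be done
the job is handed in; nothing more can be done
```

View pics/s6.png

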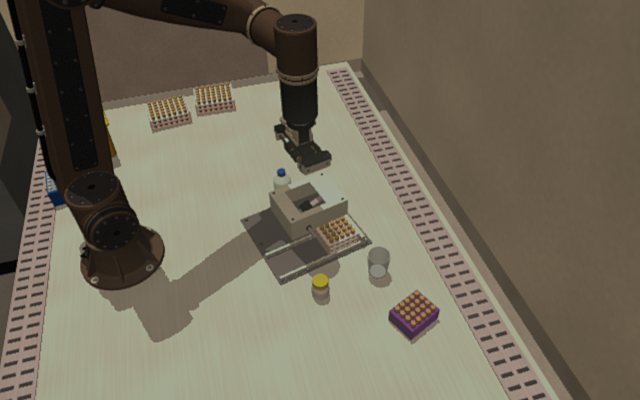

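The rack is home, the lever is down and the bolt is out behind the rack. I handed the job in at about 24 s of the 42 s allowed, with the arm clear of everything. The hand-in reports no verdict.

- **Rack:** with the fingers closed, I pushed it about 66 mm along the channel. At the end stop the push force rose stiffly to 22 N. In the wrist view its near edge is within about 2 px of where home should put it.
- **Lever:** pressed through the middle of the window to a rigid stop at TCP z ≈ 40 mm, with a vertical force of up to 38 N there. I allowed about 30 mm of clearance to the window edges.
- **Bolt:** its tip is within 1 px, along its travel, of where the full 27 mm puts it.
- **Bottle, beaker and pot:** in the last side view all three stand at the same pixels as at the start, and so does the purple look-alike.

The side and top cameras disagreed by about 3 mm on the dock's position. I used the combined fit, which the wrist camera confirmed to about 1 mm. No check failed.

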